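# Tuck the flap of the red stock bin

## Task

Shut the red bin in the storeroom: with a fingertip, fold its white flap down over the pens, then push the flap forward so that its free edge goes fully under the red lip and stays held there once you let go. Press gently and do not pinch or lift anything; leave the blue bin open and do not disturb it or the can, the carton and the tape roll.

Things in the scene. Friction and masses are not known exactly. Their poses are not given: they have to be found in the camera images.
- red_bin: the red storage bin that is to be closed, fixed to the table: 161 mm long (its own x from -85 to +76 mm), 130 mm wide (y), rim 75 mm high, open on top, pens inside. Origin: on the table, under the middle of its width. Its x axis points from the hinge end to the lip end (roughly away from the robot), z up
- red_flap (a joint): hinge angle of the red bin's white flap. 0 = flat over the bin, bottomed out on the rim; grows as it stands up (1.57 = upright, limit 1.75). A weak spring lifts it: let go, it springs back up to 0.8 or more unless something holds it; holding it flat takes 2 to 3 N at 80 mm from the hinge. Caught under the lip it rests at about 0.05 to 0.07
- red_slide (a joint): how far (m) the red bin's flap is slid towards the lip, along the bin's +x: its hinge pin rides in slots with 28 mm of travel. 0 to 0.002 at the start (free edge, when flat, 8 to 10 mm short of the lip's mouth); 0.028 = end stop, free edge 18 mm under the lip. About 2.5 N of friction; stays where it is left
- red_hinge (a point): the hinge axis of the red bin's flap, middle of its width, 79 mm above the table; with the slide at 0 it lies at x = -78 mm in the bin's frame
- red_ridge (a point): middle of the top of the black push ridge on the red flap: a bar 60 mm wide (across the flap), 5 mm thick, 8 mm proud of the outer face (uppermost when shut), 80 mm from the hinge. With the flap flat the outer face is 80.5 mm and the ridge top 88.5 mm above the table. A fingertip on the outer face just behind the ridge (hinge side) can push against it
- red_edge (a point): middle of the free edge of the red bin's flap. The flap is a flat rigid white plate, 115 mm from the hinge axis to this edge, 100 mm wide, 3 mm thick (hinge axis in the middle of its thickness), hinged at the bin's rear (-x) top edge
- red_lip_mouth (a point): lower edge of the mouth of the red bin's retaining lip: x = 47 mm in the bin's frame, 87 mm above the table (6.5 mm above the flat flap's outer face). The lip is a fixed red ledge across the bin's whole width, 4 mm thick, from x = 47 to 76 mm, with a lead-in slanting up and back to x = 41 mm, at most 94 mm above the table. The flap cannot pass through it
- blue_bin: a second bin, the same but blue, also open, fixed to the table: leave it alone. Origin and axes as for the red bin
- blue_flap (a joint): hinge angle of the blue bin's flap, as for the red one; it stays standing open
- blue_edge (a point): middle of the free edge of the blue bin's flap
- can_mid (a point): centre of a loose aluminium can with a paper band, diameter 60 mm, 105 mm tall, standing
- carton_mid (a point): centre of a loose upright white carton with a green band, 45 x 45 mm, 95 mm tall
- tape_mid (a point): centre of a loose yellow roll of tape lying flat, diameter 68 mm, hole 40 mm, 45 mm tall
Mind the look-alikes: they are no part of the job. What is meant by the red_bin is not green or orange, and is the smaller of those in its own colour.

How it is judged (in metres and radians):
On the way:
1. the red bin's flap is folded down (below 0.2 rad) before it is slid under the lip (slid less than 14 mm) (value of joint red_flap below 0.2 rad and value of joint red_slide below 0.014 m), for 0.02 s.
At the end, for the whole second after the job is handed in: The red flap is down (hinge below 0.11 rad) and at rest, slid at least 18 mm towards the lip so that its edge is 8 mm or more under it, and stays so untouched; the blue flap stands open (above 0.9 rad), its edge within 20 mm of where it was; can, carton and tape within 20 mm of where they stood (value of joint red_flap below 0.11 rad and value of joint red_slide above 0.018 m and velocity of joint red_flap between -0.05 and 0.05 rad/s and value of joint blue_flap above 0.9 rad and distance of each of blue_edge, can_mid, carton_mid, tape_mid from where it was at the start of the episode below 0.02 m).
It fails at once if the blue bin's flap is moved (its edge by more than 20 mm) (distance of blue_edge from where it was at the start of the episode above 0.02 m).
It fails at once if the can, the carton or the tape is shoved, lifted or carried (more than 20 mm) (distance of any of can_mid, carton_mid, tape_mid from where it was at the start of the episode above 0.02 m).
It fails at once if the can, the carton or the tape is knocked over (tilted more than 0.4 rad) (angle between any of can_mid, carton_mid, tape_mid's own z axis and vertical above 0.4 rad).
It fails at once if the flap is pressed or pinched hard (more than 35 N) (contact force between the fingers and red_flap above 35 N).
It also fails if it takes over 42 s, if anything falls off the work surface, if the arm or the gripper's body presses on something with over 40 N, if the wrist force passes 120 N, or if a joint passes its speed limit or range.

## Robot

A 7-joint arm with a two-finger parallel gripper is mounted at the origin on the work surface. World frame = base frame: x ahead of the robot, y to its left, z up, the work surface at z = 0. Lengths are in m, angles in degrees, forces in N, time in s.
With the tool pointing down it reaches from about 0.425 to 0.875 m from the base axis. Payload 4.7 kg.
Tool frame: the origin (TCP) lies on the centre line of the jaws, within the pads' length; the fingertips stand 19 mm ahead of it and the grasp point (between the pads) is the TCP; z points along the fingers, y is the line along which they close (so a half turn about z gives the same grasp; the last joint's range is limited). The gripper opens to 87 mm and grips with 3 to 60 N. Pads are 19 mm wide; open, the fingers measure 117 mm over their backs; the gripper's body (75 mm by 190 mm) begins 51 mm behind the grasp point.
Start: joints at [77.642, 18.392, -4.016, 83.108, 1.295, 78.541, -3.26], TCP at [0.148, -0.633, 0.242] pointing down, gripper open.
Joint ranges: [-163.93, 163.93], [-17.29, 119.83], [-79.2, 71.16], [3.27, 140.29], [-89.18, 269.18], [5.43, 117.66], [-154.24, 154.24]. Speed limits (degrees/s): [147.25, 147.25, 180, 180, 180, 180, 180].

## Interface

Orientations are given as [roll, pitch, yaw] about the fixed x, y, z axes, in that order (R = Rz(yaw) Ry(pitch) Rx(roll)).
In Python, from cell import env, imaging gives the robot as it stands.
- The arm moves only by the shell command python3 -m crank 'ROWS' [OPENING] [FORCE]. ROWS is JSON, a list of rows, each an object of numbers: "x", "y", "z": the shift along the tool's x, y, z in m; "turn": the turn about the tool's z in rad. In form: [{"x": .., "y": .., "z": .., "turn": ..}, ...]. A call has 1 to 12 rows; each row is the pose to reach, as a shift and turn from the pose commanded when the call began, along the tool's axes at that moment; what a row does not reach only later rows make up. A row lasts 1/8 s, in which the tool goes at most 62.5 mm and 10.7 degrees, less where a joint would pass 70% of its speed; a pose out of reach is approached as far as the arm can. A call with a gripper value outside its range is refused whole. OPENING is the finger opening in m, from 0 to 0.087, set as the call begins (- or left out, the last holds). The fingers move at their own pace and stop on an object; FORCE is the grip in N (left out, the last holds). Time passes only in rows, so rows that repeat a pose let the fingers close. It gives the time, the measured TCP pose, the force, the opening and the grip force at its end, in the units of the state.
- env.get_obs(): the state, without advancing time (a new reading comes with each control period).
- imaging.read_camera(name): name is "side" or "top"; returns the picture (480x640x3 uint8, red, green, blue); there is no depth.
- imaging.get_calibration(name): a dict with "camera_matrix" (3x3 intrinsics, pixels), "position" and "attitude" of the camera in the world. Camera axes: x right, y up, looking along -z (the intrinsics and any distortion apply to the point x, -y, -z); pixel columns grow to the right and rows downward; lengths in m; the calibration is good to about 2 mm. A picture is of the moment at which its call begins. get_calibration takes no time and is no camera call.
- env.sign_off(): hands the job in; it is judged then, once.
The state is a dict: "time_s": time; "qpos": joint angles; "joint_velocities": joint speeds; "effort": joint torques, N m; "tool_pos": TCP position; "tool_rot": TCP orientation; "force": force on the tool from outside, world axes, zero at the start; "wrist_torque": the same for the moment, N m; "grip_width": finger opening in m; "grasp_force": force on a finger pad.
Only numpy, scipy, OpenCV 4.12 (cv2) and the standard library are available. Lean on these libraries where they do the work, as an engineer would, in place of code of your own. Each camera call takes 0.05 s, during which the arm holds its last target. There are 200 camera calls.

## Working session

There is one attempt and no reset: what is moved stays moved. The work goes in short steps, Python scripts to look and compute and a shell command to move; the robot and the scene stay as the last step left them, time stands still between calls to the robot, and variables do not carry over. Pictures are saved under pics/ and viewed, at most 10 in all, crops included, and the job is handed in when it is done.

```bash
mkdir -p pics; ls; python3 - <<'E'
from cell import env, imaging
import cv2
for n in ("side","top"):
    cv2.imwrite(f"pics/{n}0.png", imaging.read_camera(n)[:,:,::-1]); print(n,imaging.get_calibration(n))
print(env.get_obs())
E
```

```text
pics
side {'camera_matrix': array([[598.75800572,   0.        , 317.84181775],
       [  0.        , 598.75800572, 243.8323896 ],
       [  0.        ,   0.        ,   1.        ]]), 'position': array([0.23402462, 1.03229978, 0.81198917]), 'attitude': array([  58.41812154,   -0.18184889, -165.2491566 ])}
top {'camera_matrix': array([[558.60881328,   0.        , 314.64912133],
       [  0.        , 558.60881328, 243.40616968],
       [  0.        ,   0.        ,   1.        ]]), 'position': array([ 0.39402196, -0.11450475,  1.54733262]), 'attitude': array([  6.13402832,   0.78616504, -89.90675301])}
{'time_s': 0.1, 'qpos': array([77.64186145, 18.43659895, -4.01488526, 83.16690346,  1.29304709,
       78.54126861, -3.25881877]), 'joint_velocities': array([-0.02906624, -0.1504924 , -0.01554713, -0.19551064,  0.04956636,
        0.06549358,  0.01043122]), 'effort': array([-2.74313470e-04, -4.92571020e+01, -4.05660588e-01, -3.13395703e+01,
       -6.39420468e-02,  3.94858432e-02,  8.54510813e-05]), 'tool_pos': array([ 0.1479064 , -0.63247789,  0.24055935]), 'tool_rot': array([-1.79900348e+02,  3.69897169e-03,  1.31678925e+01]), 'force': array([-1.0328652 , -0.64774459,  0.29121483]), 'wrist_torque': array([-0.01490945, -0.01737885, -0.03831069]), 'grasp_force': 0.0, 'grip_width': 0.08682065074587518}
```

View pics/side0.png

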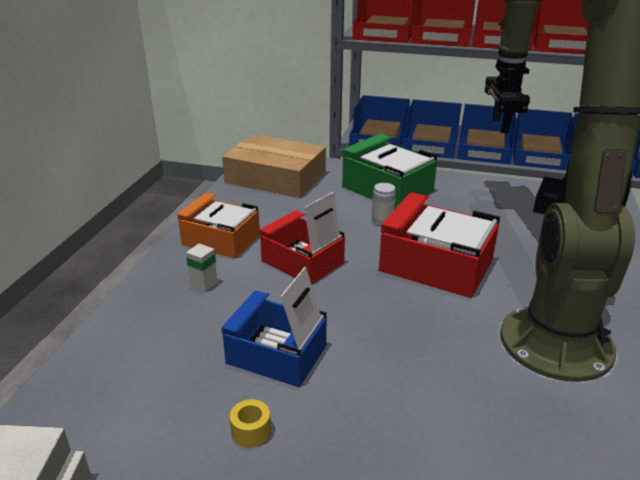

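View pics/top0.png

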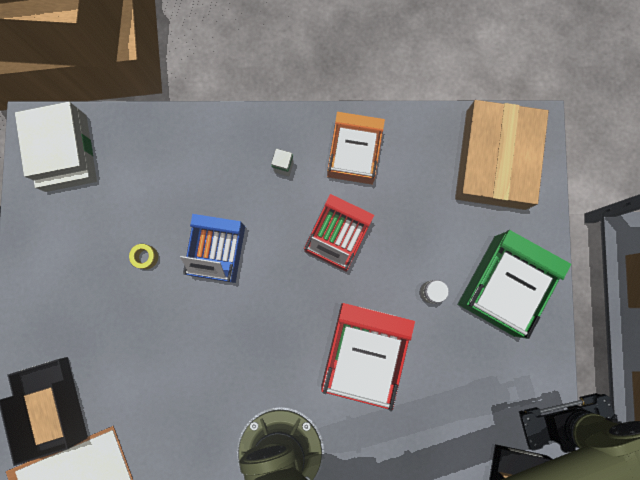

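Candidates for the red bin: the small open red one, top (340,232) / side (303,245), and the large, already closed red one, top (368,355) / side (440,245). The green one (515,283) and the orange one (357,148) are excluded by colour. The blue bin is at (213,248). I choose the small open red bin and check it in a close crop.

```bash
cat > h.py <<'E'
import numpy as np, cv2
from scipy.spatial.transform import Rotation as R
from cell import env, imaging
def ray(n,u,v):
    c=imaging.get_calibration(n); K=c["camera_matrix"]
    d=np.array([(u-K[0,2])/K[0,0],-(v-K[1,2])/K[1,1],-1.])
    return c["position"], R.from_euler('xyz',c["attitude"],degrees=True).apply(d)
def plane(n,u,v,z):
    p,d=ray(n,u,v); return p+d*(z-p[2])/d[2]
def proj(n,P):
    c=imaging.get_calibration(n); K=c["camera_matrix"]
    q=R.from_euler('xyz',c["attitude"],degrees=True).inv().apply(np.array(P)-c["position"])
    return K[0,2]+K[0,0]*q[0]/-q[2], K[1,2]+K[1,1]*q[1]/q[2]
E
python3 - <<'E'
import cv2,numpy as np
from h import *
t=cv2.imread("pics/top0.png"); s=cv2.imread("pics/side0.png")
a=cv2.resize(t[185:285,290:390],(400,400),interpolation=cv2.INTER_CUBIC)
b=cv2.resize(s[180:280,250:350],(400,400),interpolation=cv2.INTER_CUBIC)
cv2.imwrite("pics/crop.png",np.hstack([a,b]))
h=cv2.cvtColor(t,cv2.COLOR_BGR2HSV)
for nm,x0,x1 in(("red",290,390),):
    m=(((h[...,0]<8)|(h[...,0]>172))&(h[...,1]>150)&(h[...,2]>60)).astype('uint8'); m[:,:x0]=0;m[:,x1:]=0;m[:185]=0;m[290:]=0
    r=cv2.minAreaRect(cv2.findNonZero(m)); print(r,cv2.boxPoints(r))
    # lip: bright-top pixels
    print(sorted(set(h[...,2][m>0]))[-40:])
    m2=m*(h[...,2]>185); 
    for th in(160,180,195,205):
        q=cv2.findNonZero(m*(h[...,2]>th).astype('uint8'))
        if q is not None and len(q)>20: print(th,len(q),cv2.minAreaRect(q),cv2.boxPoints(cv2.minAreaRect(q)).tolist())
E
```

```text
((338.3930969238281, 231.83743286132812), (48.287010192871094, 61.10125732421875), 25.70995330810547) [[303.38644 248.88976]
 [329.8931  193.83743]
 [373.39975 214.78511]
 [346.8931  269.83743]]
[np.uint8(169), np.uint8(170), np.uint8(171), np.uint8(172), np.uint8(173), np.uint8(174), np.uint8(175), np.uint8(176), np.uint8(178), np.uint8(182), np.uint8(183), np.uint8(184), np.uint8(185), np.uint8(186), np.uint8(187), np.uint8(188), np.uint8(189), np.uint8(190), np.uint8(191), np.uint8(192), np.uint8(193), np.uint8(194), np.uint8(195), np.uint8(196), np.uint8(197), np.uint8(198), np.uint8(199), np.uint8(200), np.uint8(201), np.uint8(202), np.uint8(203), np.uint8(204), np.uint8(205), np.uint8(206), np.uint8(207), np.uint8(208), np.uint8(209), np.uint8(210), np.uint8(211), np.uint8(212)]
160 870 ((338.42291259765625, 231.52655029296875), (48.24578857421875, 60.508934020996094), 25.974393844604492) [[303.48614501953125, 248.159912109375], [329.9871826171875, 193.76300048828125], [373.35968017578125, 214.8931884765625], [346.858642578125, 269.29010009765625]]
180 809 ((338.4354553222656, 231.53329467773438), (48.056888580322266, 60.51393127441406), 25.820993423461914) [[303.6272888183594, 248.30352783203125], [329.9847717285156, 193.83135986328125], [373.2436218261719, 214.7630615234375], [346.8861389160156, 269.2352294921875]]
195 659 ((338.60003662109375, 231.30003356933594), (47.85185241699219, 59.92662048339844), 26.56505012512207) [[303.800048828125, 247.40003967285156], [330.60003662109375, 193.80003356933594], [373.4000244140625, 215.2000274658203], [346.60003662109375, 268.800048828125]]
205 154 ((340.0000305175781, 228.00001525878906), (47.404640197753906, 52.771202087402344), 26.56505012512207) [[307.0000305175781, 241.0], [330.6000061035156, 193.80001831054688], [373.0000305175781, 215.00003051757812], [349.4000549316406, 262.20001220703125]]
```

View pics/crop.png

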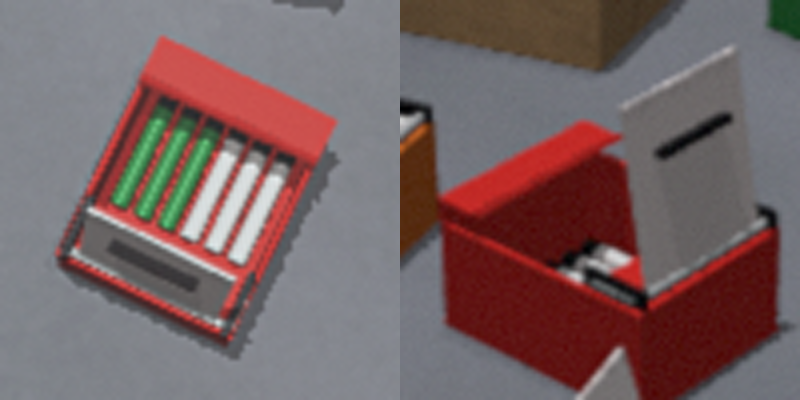

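The crop shows the small red bin open, with pens inside, flap upright and ridge facing the robot. Lip far corners are at top (330,194) and (374,215.5). The flap edge corners are at top (312.5,237), (350,254.5) and side (305,207), (334.5,192).

```bash
python3 - <<'E'
from h import *
A=plane("top",330,194.2,.091);B=plane("top",374,215.4,.091)
C=plane("top",305,250.5,.075);D=plane("top",348,270.8,.075)
print("lip",A,B,np.linalg.norm(A-B),"rear",C,D,np.linalg.norm(C-D))
w=(A-B)[:2]; w/=np.linalg.norm(w); ax=np.array([w[1],-w[0]])
print("yaw",np.degrees(np.arctan2(ax[1],ax[0])), "len",((A+B)/2-(C+D)/2)[:2]@ax)
w2=(C-D)[:2]; print("yaw rear",np.degrees(np.arctan2(-w2[0],w2[1])))
e=((A+B)/2-(C+D)/2)[:2]; print("yaw long",np.degrees(np.arctan2(e[1],e[0])))
o1=((A+B)/2)[:2]-.076*ax; o2=((C+D)/2)[:2]+.085*ax; print("origin",o1,o2)
o=(o1+o2)/2
for t,s in(((312.5,236.8),(305,206.8)),((350,254.5),(334.5,191.8))):
    p,d=ray("top",*t);q,f=ray("side",*s)
    k=np.linalg.lstsq(np.c_[d,-f],q-p,rcond=None)[0]; P=(p+k[0]*d+q+k[1]*f)/2
    l=P[:2]-o; print("edge",P,"gap",np.linalg.norm(p+k[0]*d-q-k[1]*f),"bin x",l@ax,"y",l@np.array([-ax[1],ax[0]]),"r",np.hypot(l@ax+.078,P[2]-.079))
for X in(-.078,-.012,.047): print(X,o+ax*X)
for n in ("side","top"): print(n,proj(n,[*(o-.078*ax),.079]),proj(n,[*(o+.047*ax),.087]))
E
```

```text
lip [ 0.68148991 -0.13468116  0.091     ] [ 0.6246948  -0.25041074  0.091     ] 0.12891477987997182 rear [ 0.53333756 -0.06851977  0.075     ] [ 0.4796481  -0.18205265  0.075     ] 0.12558770370991804
yaw -26.139819986061593 len 0.16123772162304442
yaw rear -25.309371531743487
yaw long -24.645618349933702
origin [ 0.58486551 -0.15906315] [ 0.58279917 -0.16273408]
edge [ 0.5564884  -0.09027994  0.18986707] gap 0.0006815474890527546 bin x -0.055659235133354884 y 0.05134917975585136 r 0.11309560978772246
edge [ 0.51233137 -0.18201963  0.18822854] gap 0.0010662043422128191 bin x -0.05488282178654551 y -0.050461492447362116 r 0.11164801041557874
-0.078 [ 0.51381006 -0.12653469]
-0.012 [ 0.57305968 -0.15561186]
0.047 [ 0.62602526 -0.18160508]
side (np.float64(327.32730480307475), np.float64(243.95394435911368)) (np.float64(288.28395307879805), np.float64(223.53867816368358))
top (np.float64(326.9298251191663), np.float64(257.7402476987819)) (np.float64(347.7745060846496), np.float64(215.1532827069241))
```

Geometry is consistent: lip 129 mm wide, 161 mm long, flap r≈113 mm, angle ≈78°. I go high to behind the flap with the fingers closed and the tool's x axis along the bin's.

```bash
python3 -m crank '[{"x":0.03,"y":-0.028,"z":-0.01,"turn":0.05},{"x":0.07,"y":-0.065,"z":-0.02,"turn":0.11},{"x":0.112,"y":-0.104,"z":-0.02,"turn":0.17},{"x":0.154,"y":-0.143,"z":-0.02,"turn":0.235},{"x":0.196,"y":-0.183,"z":-0.02,"turn":0.3},{"x":0.24,"y":-0.223,"z":-0.02,"turn":0.365},{"x":0.284,"y":-0.264,"z":-0.02,"turn":0.43},{"x":0.328,"y":-0.305,"z":-0.02,"turn":0.495},{"x":0.372,"y":-0.346,"z":-0.02,"turn":0.56},{"x":0.412,"y":-0.384,"z":-0.02,"turn":0.62},{"x":0.44,"y":-0.41,"z":-0.02,"turn":0.66},{"x":0.454,"y":-0.423,"z":-0.02,"turn":0.675}]' 0 5
python3 - <<'E'
from h import *
o=np.array([.584,-.161]);a=np.radians(-25.5);ax=np.array([np.cos(a),np.sin(a)])
s=env.get_obs();l=s["tool_pos"][:2]-o;print(s["tool_pos"],s["tool_rot"],s["qpos"],"binx",l@ax,"y",l@[-ax[1],ax[0]],s["force"])
E
```

```text
time_s: 1.6
tool_pos: [0.4945, -0.1148, 0.2613]
tool_rot: [-180.0, 0.0, -25.3]
force: [0.1, -0.6, -0.1]
grip_width: 0.0001
grasp_force: 0.0
[ 0.49451463 -0.11484496  0.26126812] [-1.79970387e+02  3.08015837e-02 -2.53314237e+01] [  43.66028732    2.00440819  -34.07294691  100.24690629    1.10974148
   78.11637084 -105.95678655] binx -0.10063843810038921 y 0.003134415781884982 [ 0.09283024 -0.61447676 -0.12422453]
```

```bash
python3 -m crank '[{"x":0,"y":0.003,"z":0.03,"turn":0},{"x":0,"y":0.003,"z":0.06,"turn":0},{"x":0,"y":0.003,"z":0.09,"turn":0},{"x":0,"y":0.003,"z":0.1,"turn":0},{"x":0,"y":0.003,"z":0.1,"turn":0}]'
python3 - <<'E'
from h import *
t=imaging.read_camera("top")[...,::-1]; s=imaging.read_camera("side")[...,::-1]
f=lambda i:cv2.resize(i,(400,400),interpolation=cv2.INTER_CUBIC)
cv2.imwrite("pics/near.png",np.hstack([f(t[185:285,290:390]),f(s[160:260,250:350])]))
print(env.get_obs()["force"],env.get_obs()["tool_pos"])
E
```

```text
time_s: 2.22
tool_pos: [0.4922, -0.1202, 0.1613]
tool_rot: [180.0, 0.1, -25.5]
force: [0.7, 0.4, 0.1]
grip_width: 0.0007
grasp_force: 0.0
[ 0.28574133 -0.02842583  1.16936155] [ 0.49320007 -0.12049425  0.16266001]
```

View pics/near.png

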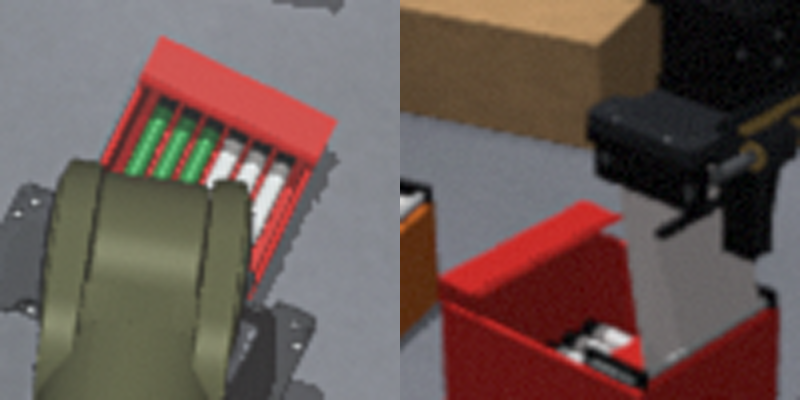

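The closed fingertip is behind the upright flap, near mid-width, clear of everything. I start to fold, to about 45°.

```bash
python3 -m crank '[{"x":0.008,"y":0,"z":0,"turn":0},{"x":0.016,"y":0,"z":0.001,"turn":0},{"x":0.024,"y":0,"z":0.002,"turn":0},{"x":0.03,"y":0,"z":0.004,"turn":0},{"x":0.036,"y":0,"z":0.006,"turn":0},{"x":0.042,"y":0,"z":0.0085,"turn":0},{"x":0.047,"y":0,"z":0.0115,"turn":0},{"x":0.051,"y":0,"z":0.0145,"turn":0},{"x":0.055,"y":0,"z":0.018,"turn":0},{"x":0.055,"y":0,"z":0.018,"turn":0}]'
python3 - <<'E'
from h import *
t=imaging.read_camera("top")[...,::-1]; s=imaging.read_camera("side")[...,::-1]
f=lambda i:cv2.resize(i,(400,400),interpolation=cv2.INTER_CUBIC)
cv2.imwrite("pics/fold.png",np.hstack([f(t[185:285,290:390]),f(s[160:260,250:350])]))
E
```

```text
time_s: 3.58
tool_pos: [0.5424, -0.1442, 0.1433]
tool_rot: [-180.0, -0.0, -25.5]
force: [0.1, 0.1, -0.7]
grip_width: 0.0006
grasp_force: 0.1
```

View pics/fold.png

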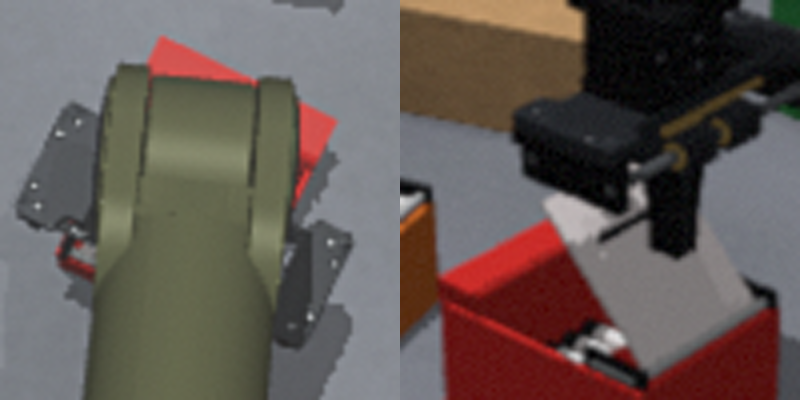

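The flap is following the tip, now at about 45°. I carry on down to just above flat.

```bash
python3 -m crank '[{"x":0.004,"y":0,"z":0.004,"turn":0},{"x":0.007,"y":0,"z":0.0085,"turn":0},{"x":0.01,"y":0,"z":0.013,"turn":0},{"x":0.013,"y":0,"z":0.018,"turn":0},{"x":0.015,"y":0,"z":0.023,"turn":0},{"x":0.017,"y":0,"z":0.0275,"turn":0},{"x":0.018,"y":0,"z":0.031,"turn":0},{"x":0.019,"y":0,"z":0.035,"turn":0},{"x":0.019,"y":0,"z":0.038,"turn":0},{"x":0.019,"y":0,"z":0.0405,"turn":0},{"x":0.019,"y":0,"z":0.0405,"turn":0}]'
python3 - <<'E'
from h import *
t=imaging.read_camera("top")[...,::-1]; s=imaging.read_camera("side")[...,::-1]
f=lambda i:cv2.resize(i,(400,400),interpolation=cv2.INTER_CUBIC)
cv2.imwrite("pics/down.png",np.hstack([f(t[185:285,290:390]),f(s[180:280,250:350])]))
E
```

```text
time_s: 5.05
tool_pos: [0.5593, -0.1522, 0.103]
tool_rot: [-180.0, -0.0, -25.5]
force: [1.2, -0.2, 2.7]
grip_width: 0.0011
grasp_force: 1.1
```

View pics/down.png

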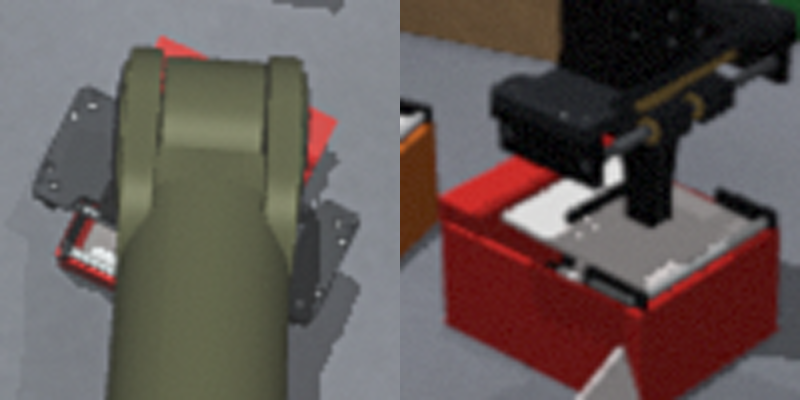

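The flap is nearly flat, with its edge just short of the lip. I press down in small steps until it bottoms.

```bash
python3 -m crank '[{"x":0,"y":0,"z":0.001,"turn":0},{"x":0,"y":0,"z":0.002,"turn":0},{"x":0,"y":0,"z":0.002,"turn":0}]'; python3 -m crank '[{"x":0,"y":0,"z":0.001,"turn":0},{"x":0,"y":0,"z":0.001,"turn":0}]';
```

```text
time_s: 5.52
tool_pos: [0.5592, -0.1522, 0.101]
tool_rot: [180.0, 0.0, -25.5]
force: [1.2, -0.4, 2.9]
grip_width: 0.0002
grasp_force: 1.5
time_s: 5.78
tool_pos: [0.5593, -0.1522, 0.1]
tool_rot: [-180.0, -0.0, -25.5]
force: [1.8, -1.8, 1.9]
grip_width: 0.0004
grasp_force: 1.5
```

```bash
python3 -m crank '[{"x":0,"y":0,"z":0.0005,"turn":0},{"x":0,"y":0,"z":0.0005,"turn":0}]'; python3 -m crank '[{"x":0,"y":0,"z":0.0005,"turn":0},{"x":0,"y":0,"z":0.0005,"turn":0}]'
```

```text
time_s: 6.02
tool_pos: [0.5593, -0.1522, 0.0997]
tool_rot: [180.0, -0.0, -25.5]
force: [1.1, -1.4, 4.5]
grip_width: 0.0006
grasp_force: 2.2
time_s: 6.28
tool_pos: [0.5593, -0.1522, 0.0995]
tool_rot: [180.0, -0.0, -25.5]
force: [-0.3, -0.1, 6.7]
grip_width: 0.0004
grasp_force: 3.2
```

Bottomed out at z 0.0995 with about 6.7 N. Now I push forward.

```bash
python3 -m crank '[{"x":0.003,"y":0,"z":0,"turn":0},{"x":0.006,"y":0,"z":0,"turn":0},{"x":0.009,"y":0,"z":0,"turn":0},{"x":0.012,"y":0,"z":0,"turn":0},{"x":0.015,"y":0,"z":0,"turn":0},{"x":0.015,"y":0,"z":0,"turn":0}]'; python3 -m crank '[{"x":0.003,"y":0,"z":0,"turn":0},{"x":0.006,"y":0,"z":0,"turn":0},{"x":0.008,"y":0,"z":0,"turn":0},{"x":0.010,"y":0,"z":0,"turn":0},{"x":0.010,"y":0,"z":0,"turn":0}]'
```

```text
time_s: 7.02
tool_pos: [0.5721, -0.1583, 0.0993]
tool_rot: [180.0, 0.1, -25.5]
force: [-1.9, -0.3, 7.1]
grip_width: 0.0006
grasp_force: 3.9
time_s: 7.65
tool_pos: [0.581, -0.1626, 0.0993]
tool_rot: [180.0, 0.1, -25.5]
force: [-2.1, -0.3, 8.0]
grip_width: 0.0009
grasp_force: 4.0
```

```bash
python3 -m crank '[{"x":0.003,"y":0,"z":0,"turn":0},{"x":0.006,"y":0,"z":0,"turn":0},{"x":0.009,"y":0,"z":0,"turn":0},{"x":0.012,"y":0,"z":0,"turn":0},{"x":0.012,"y":0,"z":0,"turn":0}]'; python3 -m crank '[{"x":0.002,"y":0,"z":0,"turn":0},{"x":0.004,"y":0,"z":0,"turn":0},{"x":0.006,"y":0,"z":0,"turn":0},{"x":0.006,"y":0,"z":0,"turn":0}]'
python3 - <<'E'
from h import *
s=imaging.read_camera("side")[...,::-1]
cv2.imwrite("pics/slid.png",cv2.resize(s[180:280,250:350],(600,600),interpolation=cv2.INTER_CUBIC))
E
```

```text
time_s: 8.28
tool_pos: [0.5896, -0.1663, 0.0988]
tool_rot: [179.9, 0.5, -25.5]
force: [-6.3, 3.3, 11.5]
grip_width: 0.0005
grasp_force: 5.5
time_s: 8.78
tool_pos: [0.5951, -0.1688, 0.0987]
tool_rot: [179.9, 0.4, -25.5]
force: [-6.3, 2.2, 9.4]
grip_width: 0.0008
grasp_force: 5.0
```

View pics/slid.png

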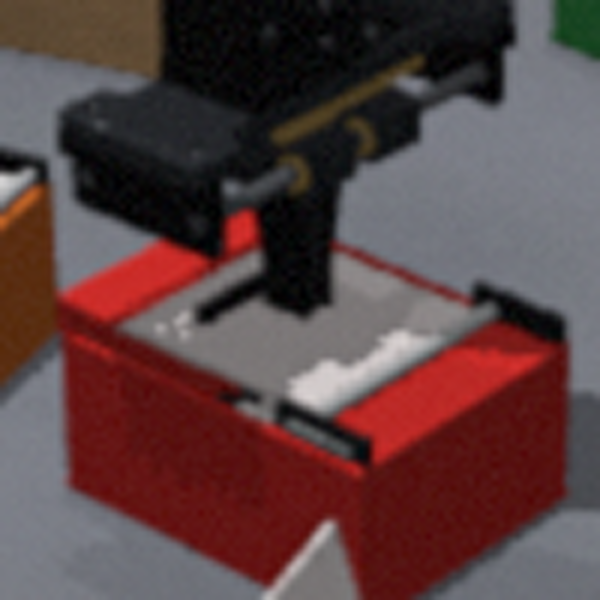

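The finger is against the ridge and the edge is under the lip, with slide about 23 mm. I push on gently towards the stop.

```bash
python3 -m crank '[{"x":0.001,"y":0,"z":0,"turn":0},{"x":0.002,"y":0,"z":0,"turn":0},{"x":0.003,"y":0,"z":0,"turn":0},{"x":0.003,"y":0,"z":0,"turn":0}]'; python3 -m crank '[{"x":0.001,"y":0,"z":0,"turn":0},{"x":0.001,"y":0,"z":0,"turn":0}]'
```

```text
time_s: 9.32
tool_pos: [0.5977, -0.1701, 0.0986]
tool_rot: [179.9, 0.4, -25.5]
force: [-6.9, 2.3, 9.5]
grip_width: 0.0005
grasp_force: 4.8
time_s: 9.57
tool_pos: [0.5987, -0.1705, 0.0986]
tool_rot: [179.9, 0.4, -25.5]
force: [-7.6, 2.6, 9.7]
grip_width: 0.0002
grasp_force: 4.8
```

Slide is about 27 mm. I lift off straight up and look.

```bash
python3 -m crank '[{"x":0,"y":0,"z":-0.002,"turn":0},{"x":-0.001,"y":0,"z":-0.005,"turn":0},{"x":-0.003,"y":0,"z":-0.01,"turn":0},{"x":-0.01,"y":0,"z":-0.03,"turn":0},{"x":-0.02,"y":0,"z":-0.06,"turn":0},{"x":-0.05,"y":0,"z":-0.1,"turn":0},{"x":-0.08,"y":0,"z":-0.13,"turn":0},{"x":-0.08,"y":0,"z":-0.15,"turn":0},{"x":-0.08,"y":0,"z":-0.15,"turn":0}]'
python3 - <<'E'
from h import *
t=imaging.read_camera("top")[...,::-1]; s=imaging.read_camera("side")[...,::-1]
f=lambda i:cv2.resize(i,(400,400),interpolation=cv2.INTER_CUBIC)
cv2.imwrite("pics/end.png",np.hstack([f(t[185:285,290:390]),f(s[180:280,250:350])]))
cv2.imwrite("pics/endside.png",s)
E
```

```text
time_s: 10.7
tool_pos: [0.5304, -0.138, 0.252]
tool_rot: [180.0, -0.3, -25.5]
force: [-0.4, -0.9, -0.7]
grip_width: 0.0008
grasp_force: 0.0
```

View pics/end.png

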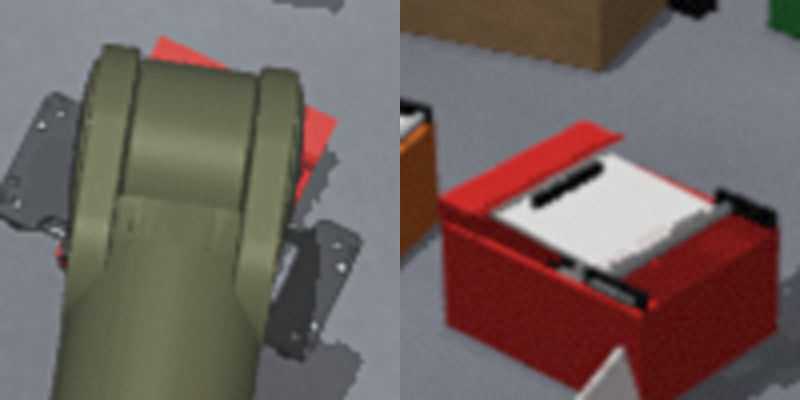

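View pics/endside.png

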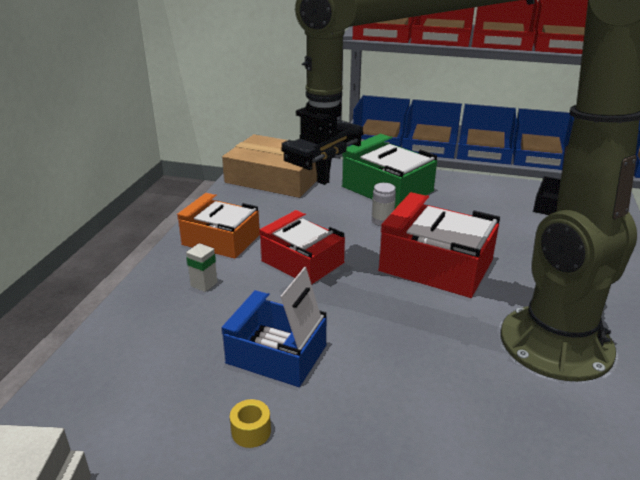

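The flap lies shut under the lip with the ridge at side (292,226). Blue bin (275,335), can, carton and tape are unmoved. One numeric check, then hand in.

```bash
python3 - <<'E'
from h import *
o=np.array([.584,-.161]);a=np.radians(-25.5);ax=np.array([np.cos(a),np.sin(a)])
sl=(plane("side",291.8,226,.092)[:2]-o)@ax-.002; print("slide",sl)
if sl>.021: print(env.sign_off())
E
```

```text
slide 0.02418112251306391
the job is handed in; nothing more can be done
None
```

The red bin is shut and handed in: its flap was folded flat first, then slid about 24–27 mm (measured from the camera and the arm's travel), so its edge is held under the red lip with the finger lifted away; the blue bin, can, carton and tape look unmoved, but no verdict came back.

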